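# Hang the tasting shelf and set out the honey

## Robot

A 6-joint arm with a two-finger parallel gripper is mounted at the origin on the work surface. World frame = base frame: x ahead of the robot, y to its left, z up, the work surface at z = 0. Lengths are in m, angles in rad, forces in N, time in s.
With the tool pointing down it reaches from about 0.3 to 0.875 m from the base axis. Payload 4.2 kg.
Tool frame: the origin (TCP) lies at the very end of the fingers, on their centre line; the grasp point (between the pads) lies 19 mm behind it; z points along the fingers, y is the line along which they close (so a half turn about z gives the same grasp; the last joint's range is limited). The gripper opens to 85 mm and grips with 20 to 120 N. Pads are 22 mm wide; open, the fingers measure 114 mm over their backs; the gripper's body (76 mm by 85 mm) begins 54 mm behind the grasp point. The pads swing forward as they close: fully open they stand 13 mm farther back than shut.
Start: joints at [1.172, 0.32, 1.565, -0, 1.257, -0.02], TCP at [0.213, 0.534, 0.231] pointing down, gripper open.
Joint ranges: [-3.11, 3.11], [-0.84, 2.01], [0.21, 2.61], [-1.34, 4.49], [0.05, 2.63], [-2.56, 2.56]. Speed limits (rad/s): [2.57, 2.57, 3.14, 3.14, 3.14, 3.14].

## Interface

Orientations are given as a unit quaternion [w, x, y, z].
In Python, from workcell import manip gives the robot as it stands. Calls block until the motion is done:
- manip.goto(position, orientation): joint-space move of the TCP to a pose.
- manip.line_to(position, rate=0.15, attitude=None, guard=None): straight line of the TCP; attitude=None keeps the orientation; rate is the mean speed in m/s. With guard (N) it stops when the force on the tool has changed by that much, and returns True; else False.
- manip.goto_joints(angles): joint-space move.
- manip.command_gripper(opening): opening from 0.0 (shut) to 1.0 (fully open); the grip force is fixed at half the most; returns when the fingers have stopped.
- manip.sleep(seconds).
- manip.ik(position, orientation): joint angles nearest the present ones, or None.
- manip.grab_frame(name): name is "scene" or "side" or "wrist"; returns a dict with "frame" (384x512x3 uint8, red, green, blue), "fx", "fy", "cx", "cy" (pixels), "xyz" and "rotation" of the camera in the world. Camera axes: x right, y up, looking along -z (the intrinsics and any distortion apply to the point x, -y, -z); pixel columns grow to the right and rows downward; lengths in m; the calibration is good to about 2 mm. A picture is of the moment at which its call begins. There is no depth.
A pose or a line that the arm cannot do raises manip.IKError and nothing moves.
- manip.sign_off(): hands the job in; it is judged then, once.
Readings, each from a call of its own:
- manip.read_t(): time.
- manip.read_joint_pos(): joint angles.
- manip.read_dq(): joint speeds.
- manip.read_tau(): joint torques, N m.
- manip.read_eef_pos(): TCP position.
- manip.read_eef_rot(): TCP orientation.
- manip.read_force(): force on the tool from outside, world axes, zero at the start.
- manip.read_torque(): the same for the moment, N m.
- manip.read_opening(): opening from 0.0 (shut) to 1.0 (fully open).
- manip.read_gripper_force(): force on a finger pad.
Only numpy, scipy, OpenCV 4.12 (cv2) and the standard library are available. Lean on these libraries where they do the work, as an engineer would, in place of code of your own. Each camera call takes 0.05 s, during which the arm holds its last target. There are 200 camera calls.

## Task

Hang the blue-and-wood tasting shelf on the white slotted upright: push both its hooks into the slots, then press it down until it snaps home and is locked. Once it is locked, stand the honey jar (yellow lid) upright on the white disc of the shelf, without ever laying it over. Leave the other jars, the bottles and the loaf where they are.

Things in the scene. Friction and masses are not known exactly. Their poses are not given: they have to be found in the camera images.
- upright_seat (a point): Fixed white slotted steel upright, 62 mm wide, 36 mm deep, 226 mm tall, open at the back; its heading varies. This point: on its front face, on the centre line, 80 mm above the table, where shelf_mount comes (axes matching) when the shelf is locked. x points from the face into the upright (the shelf comes on from -x), z up. Foot plate 12 mm thick, 150 mm wide, 40 mm out in front.
- slot_low (a point): Middle of the lower slot's bottom edge on the face, 30 mm above upright_seat, same axes. Two slots, 18 mm wide and 44 mm tall, bottom edges 30 and 90 mm above upright_seat, go through the slippery 6 mm face plate.
- latch (a joint): Orange sprung roller (8 mm thick) behind the lower slot: 0 = out, positive = pushed back (m, at most 0.009). The lower hook, coming down, meets it 9 to 13 mm above home and must be pressed past it (about 6 to 15 N besides the shelf's own weight, which it bears); it then snaps out over the hook's toe.
- shelf_mount (a point): Loose tasting shelf, 350 g, 200 mm long, standing on its tray on the table. This point: middle of the lower edge of its back plate's rear face, level with the underside. x points backwards, the way the hooks point, z up. Wooden tray x -180 to 0, y -55 to 55, z 0 to 6 mm; blue back plate 6 mm thick, 60 mm wide, 112 mm tall. Hung, it droops by up to 2 degrees.
- shelf_hook (a point): Lower steel hook, underside of its neck at the back plate: x 0, y 0, z 30 mm in the shelf_mount frame; the upper hook is 60 mm higher. 8 mm thick (y); necks 12 mm tall; lips hang 20 mm below the necks, 8 mm behind the plate, and end at x 16 mm (lower: 20). They pass through the slots with shelf_mount 20 to 32 mm above upright_seat (26 is the middle), then go down to its height.
- shelf_pad (a point): Centre of the top of the orange press pad on the back plate, for pressing down: x -15, y 0, z 112 mm in the shelf_mount frame (same axes); the pad is 30 mm (x) by 44 mm (y).
- shelf_grip (a point): Grip point of the shelf, in the upper middle of its blue grip web, at x -68, y 0, z 70 mm in the shelf_mount frame (same axes). The web is 12 mm thick (y), runs from x -92 to the back plate and has its top at z 90 mm; it is free on both sides above the tray. The shelf balances here within 10 mm.
- shelf_spot (a point): Centre of the white disc (66 mm across) on the tray's upper surface, where the honey jar is to stand: x -135, y 0, z 6 mm in the shelf_mount frame (same axes).
- honey_center (a point): Centre of the honey jar, half-way up: amber, yellow lid, 56 mm in diameter, 85 mm tall, about 220 g, standing on the table in a row with the two other jars of the same shape, in any of the three places. The row runs away from the robot, jars about 125 mm apart.
- jam_center (a point): Centre of the dark red jam jar with a black lid, 56 mm in diameter, 85 mm tall. Leave it.
- marmalade_center (a point): Centre of the orange marmalade jar with a black lid, 56 mm in diameter, 85 mm tall. Leave it.
- bottle_a_center (a point): Centre of a green bottle with a black cap, 60 mm in diameter, 140 mm tall. Leave it.
- bottle_b_center (a point): Centre of a second green bottle, the same. Leave it.
- loaf_center (a point): Centre of a brown loaf, 170 x 85 x 65 mm. Leave it.
Mind the look-alikes: they are no part of the job. What is shaped like the part that bears shelf_mount but pink or purple is not meant.

How it is judged:
On the way, in this order (a step that is already met when the one before it is completed fails the run):
1. both hooks are through the slots and behind the face plate: shelf_mount less than 19 mm above upright_seat, within 7 mm of the face and 8 mm sideways, turned less than 0.12 rad (x of shelf_mount in the frame of upright_seat between -0.007 and 0.004 m and y of shelf_mount in the frame of upright_seat between -0.008 and 0.008 m and z of shelf_mount in the frame of upright_seat between -0.004 and 0.019 m and angle between the x axis of shelf_mount and the x axis of upright_seat, either way round below 0.12 rad).
2. the shelf is pressed home and locked: shelf_mount less than 3 mm above upright_seat and the latch roller out again (below 2 mm), with the honey jar not yet on it (x of shelf_mount in the frame of upright_seat between -0.007 and 0.004 m and y of shelf_mount in the frame of upright_seat between -0.008 and 0.008 m and z of shelf_mount in the frame of upright_seat between -0.004 and 0.003 m and angle between the x axis of shelf_mount and the x axis of upright_seat, either way round below 0.12 rad and value of joint latch below 0.002 m and horizontal distance between honey_center and shelf_spot above 0.06 m), for 0.2 s.
At the end, for the whole second after the job is handed in: The shelf hangs locked (shelf_mount within 7 mm of the face, 8 mm sideways, at most 3 mm above upright_seat, turned under 0.12 rad, tilted under 0.07 rad; latch below 2 mm); the honey jar stands upright (0.1 rad) on the tray, its axis within 18 mm of the disc's centre; both at rest (x of shelf_mount in the frame of upright_seat between -0.007 and 0.004 m and y of shelf_mount in the frame of upright_seat between -0.008 and 0.008 m and z of shelf_mount in the frame of upright_seat between -0.004 and 0.003 m and angle between the x axis of shelf_mount and the x axis of upright_seat, either way round below 0.12 rad and value of joint latch below 0.002 m and angle between shelf_mount's own z axis and vertical below 0.07 rad and horizontal distance between honey_center and shelf_spot below 0.018 m and z of honey_center in the frame of shelf_spot between 0.0365 and 0.0485 m and angle between honey_center's own z axis and vertical below 0.1 rad and linear speed of each of honey, shelf below 0.02 m/s); the robot touches nothing.
It fails at once if another jar, a bottle or the loaf is moved by more than 25 mm (distance of any of jam_center, marmalade_center, bottle_a_center, bottle_b_center, loaf_center from where it was at the start of the episode above 0.025 m).
It fails at once if the honey jar is tilted by more than 0.6 rad (angle between honey_center's own z axis and vertical above 0.6 rad).
It also fails if it takes over 69 s, if anything falls off the work surface, if the arm or the gripper's body presses on something with over 40 N, if the wrist force passes 120 N, or if a joint passes its speed limit or range.

## Working session

There is one attempt and no reset: what is moved stays moved. The work goes in short steps, each a Python script; the robot and the scene stay as the last script left them, time stands still between calls to the robot, and variables do not carry over. Pictures are saved under pics/ and viewed, at most 10 in all, crops included, and the job is handed in when it is done.

```bash
ls; mkdir -p pics; python3 - <<'E'
from workcell import manip
import cv2,numpy as np
for n in("scene","side"):
    d=manip.grab_frame(n); f=d.pop("frame")
    cv2.imwrite(f"pics/{n}0.png",cv2.resize(f[:,:,::-1],(800,600),interpolation=cv2.INTER_CUBIC)); cv2.imwrite(f"pics/{n}0_raw.png",f[:,:,::-1]); print(n,d)
print(manip.read_t(),manip.read_eef_rot())
E
```

```text
pics
scene {'fx': 348.7089997419141, 'fy': 348.7089997419141, 'cx': 258.697745479783, 'cy': 193.7301656501363, 'xyz': array([1.00056242, 0.27503331, 1.04326106]), 'rotation': array([0.45008985, 0.12539883, 0.22653116, 0.85462149])}
side {'fx': 370.3402380106328, 'fy': 370.3402380106328, 'cx': 248.8735675639612, 'cy': 196.2780514859842, 'xyz': array([ 0.26989698, -0.89390074,  0.79996475]), 'rotation': array([ 0.8880939 ,  0.43696566, -0.07165614, -0.12335171])}
0.1 [-1.59410003e-04  1.88274977e-01  9.82116036e-01 -7.74113577e-04]
```

View pics/scene0.png

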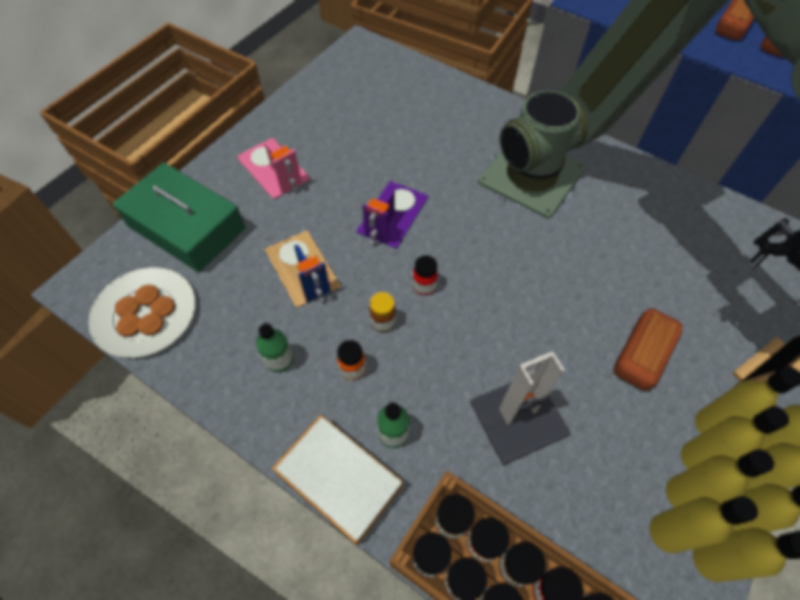

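View pics/side0.png

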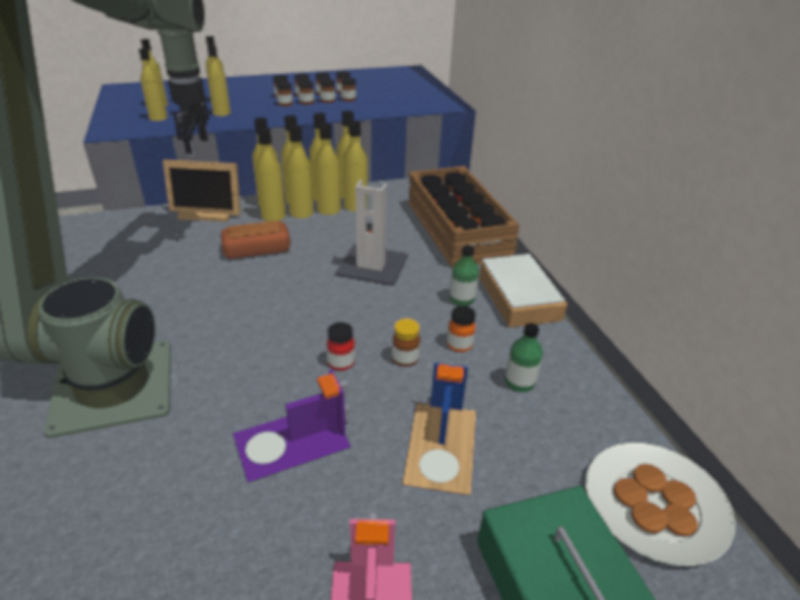

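The blue-and-wood shelf is at scene (303,268) and side (441,440). The look-alikes are purple, at scene (393,213), and pink, at scene (275,167). Only the first has a wooden tray and a blue web. The honey jar with the yellow lid is the middle of the row, at scene (382,311) and side (406,342). The upright is at scene (530,390) and side (370,228). I'll confirm these in one enlarged composite.

```bash
python3 - <<'E'
import cv2,numpy as np
s=cv2.imread("pics/scene0_raw.png");d=cv2.imread("pics/side0_raw.png")
# crops 80x60 at 5x
def c(im,x,y,w=80,h=60): return cv2.resize(im[y:y+h,x:x+w],(400,300),interpolation=cv2.INTER_CUBIC)
o=np.vstack([np.hstack([c(s,295,220,100,75),c(d,210,110,100,75)]),np.hstack([c(s,165,140,120,90),c(d,240,200,160,120)])])
cv2.imwrite("pics/comp.png",o)
E
```

```text
(no output)
```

View pics/comp.png

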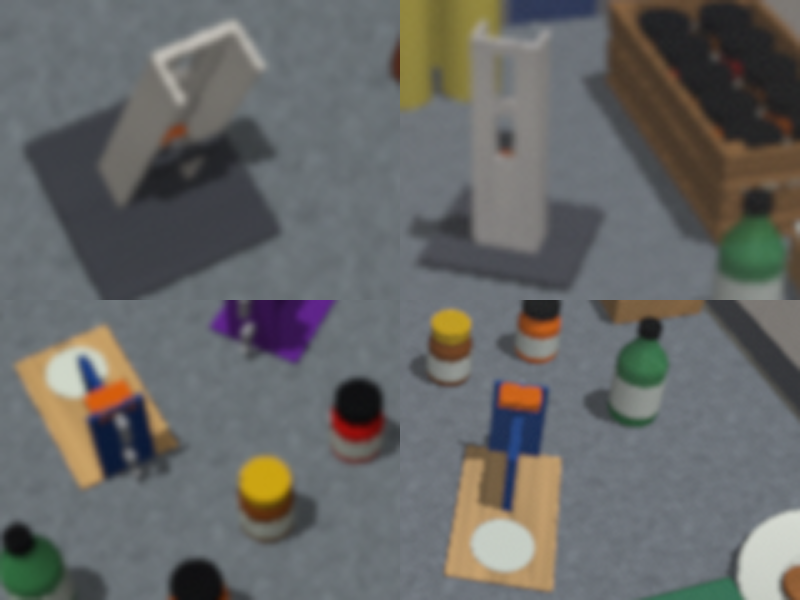

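```bash
cat > h.py <<'E'
import numpy as np
from scipy.spatial.transform import Rotation as R
from scipy.optimize import least_squares
CAM={"scene":dict(f=348.709,c=(258.698,193.730),p=[1.00056242,0.27503331,1.04326106],q=[0.45008985,0.12539883,0.22653116,0.85462149]),
"side":dict(f=370.340,c=(248.8736,196.2781),p=[0.26989698,-0.89390074,0.79996475],q=[0.8880939,0.43696566,-0.07165614,-0.12335171])}
def rot(q): return R.from_quat(np.roll(q,-1))
def camof(d): return dict(f=d["fx"],c=(d["cx"],d["cy"]),p=d["xyz"],q=d["rotation"])
def proj(c,P):
    L=rot(c["q"]).inv().apply(np.atleast_2d(P)-c["p"])
    return np.c_[c["c"][0]+c["f"]*L[:,0]/-L[:,2], c["c"][1]-c["f"]*L[:,1]/-L[:,2]]
def world(v,P):
    c,s=np.cos(v[2]),np.sin(v[2]);P=np.atleast_2d(P)
    return np.c_[v[0]+c*P[:,0]-s*P[:,1],v[1]+s*P[:,0]+c*P[:,1],P[:,2]]
def fit(obs,v0,cams=CAM):
    """obs: list of (cam, uv, localP); solve x,y,yaw"""
    def r(v): return np.concatenate([(proj(cams[k],world(v,P))[0]-uv) for k,uv,P in obs])
    s=least_squares(r,v0,loss="soft_l1"); return s.x, r(s.x).reshape(-1,2).round(1)
E
cat > f1.py <<'E'
from h import *
def cr(v,off,k): return (np.array(v)+.5)/k-.5+np.array(off)
A=lambda x,y:cr((x,y),(295,220),4)
B=lambda x,y:cr((x-400,y),(210,110),4)
C=lambda x,y:cr((x,y-300),(165,140),10/3)
D=lambda x,y:cr((x-400,y-300),(240,200),2.5)
def sh(x,y,z): return np.array([x,y,z])/1000
print("shelf",*fit([("scene",C(76,372),sh(-135,0,6)),("side",D(503,545),sh(-135,0,6)),
("scene",C(16,364),sh(-180,-55,6)),("scene",C(105,326),sh(-180,55,6)),("scene",C(82,486),sh(0,-55,6)),
("side",D(464,455),sh(0,55,6)),("side",D(561,457),sh(0,-55,6)),("side",D(447,575),sh(-180,55,6)),("side",D(553,588),sh(-180,-55,6))],[.35,-.1,1.5]))
print("upr",*fit([("scene",A(155,58),sh(0,-31,226)),("scene",A(237,24),sh(0,31,226)),("side",B(473,33),sh(0,31,226)),("side",B(548,40),sh(0,-31,226)),
("side",B(476,243),sh(0,31,12)),("side",B(545,252),sh(0,-31,12)),("scene",A(25,148),sh(-40,-75,12)),("side",B(420,260),sh(-40,75,12)),("side",B(568,284),sh(-40,-75,12)),("scene",A(102,180),sh(0,-31,12))],[.4,.3,1.5]))
print("honey",*fit([("scene",C(266,475),sh(0,0,85)),("side",D(451,324),sh(0,0,85))],[.4,.1,0]))
for n,a,b in(("jam",C(358,400),None),("marm",C(196,582),None)):
  print(n,fit([("scene",a,sh(0,0,85))],[.4,.1,0])[0])
E
python3 f1.py
```

```text
shelf [ 0.59154194 -0.21961288  1.13449226] [[-0.   0.1]
 [-0.2  0.2]
 [-1.1  0. ]
 [-0.3 -0.7]
 [ 0.2  0.6]
 [ 0.4 -4.2]
 [-0.4 -0.2]
 [-1.  -0.2]
 [ 0.4  0.8]]
upr [0.57264354 0.25570955 1.02162315] [[-0.5  1. ]
 [-0.2  0.5]
 [-0.3  0.6]
 [-2.   1.2]
 [-0.2 -0.8]
 [-1.9 -0.4]
 [-0.3  0.4]
 [-0.4 -1.3]
 [ 0.8 -0.8]
 [-0.8 -1.8]]
honey [ 0.56015473 -0.07062463  0.        ] [[-0.7  0.1]
 [-0.5 -0.4]]
jam [ 0.43663256 -0.04401448  0.        ]
marm [ 0.68601565 -0.05613199  0.        ]
```

```bash
cat >> h.py <<'E'
SH=np.array([0.59154,-0.21961,1.13449]); UP=np.array([0.57264,0.25571,1.02162]); HON=np.array([0.56015,-0.07062])
FLIP=1
def tq(yaw,flip=None):
    """tool down, tool y along +-(shelf y)"""
    f=FLIP if flip is None else flip
    y=f*np.array([-np.sin(yaw),np.cos(yaw),0]); z=np.array([0,0,-1.]); x=np.cross(y,z)
    return np.roll(R.from_matrix(np.c_[x,y,z]).as_quat(),1)
def tcp(v,z,dx=-.068,dy=0): return np.r_[world(v,[dx,dy,0])[0,:2],z]
E
python3 - <<'E'
from h import *
from workcell import manip
np.set_printoptions(precision=3,suppress=True)
for f in(1,-1):
  for v,z in((SH,.051),(SH,.3),(UP,.157),(UP,.45),(UP,.3)):
    j=manip.ik(tcp(v,z),tq(v[2],f)); print(f,z,tcp(v,z),j)
E
```

```text
1 0.051 [ 0.563 -0.281  0.051] None
1 0.3 [ 0.563 -0.281  0.3  ] None
1 0.157 [0.537 0.198 0.157] [ 0.333  0.372  1.683 -0.     1.087 -2.26 ]
1 0.45 [0.537 0.198 0.45 ] [ 0.333  0.271  1.1   -0.     1.77  -2.26 ]
1 0.3 [0.537 0.198 0.3  ] [ 0.333  0.282  1.447 -0.     1.413 -2.26 ]
-1 0.051 [ 0.563 -0.281  0.051] [-0.482  0.557  1.666 -0.     0.918 -0.045]
-1 0.3 [ 0.563 -0.281  0.3  ] [-0.482  0.377  1.308 -0.     1.457 -0.045]
-1 0.157 [0.537 0.198 0.157] [ 0.333  0.372  1.683 -0.     1.087  0.882]
-1 0.45 [0.537 0.198 0.45 ] [ 0.333  0.271  1.1   -0.     1.77   0.882]
-1 0.3 [0.537 0.198 0.3  ] [ 0.333  0.282  1.447 -0.     1.413  0.882]
```

```bash
sed -i 's/^FLIP=1/FLIP=-1/' h.py; python3 - <<'E'
from h import *
from workcell import manip
import cv2,pickle
p=manip.read_eef_pos(); manip.line_to([p[0],p[1],.40],rate=.4)
ims=[]
for n,v,z,dx in(("wu",UP,.42,-.12),("ws",SH,.24,-.068)):
    manip.goto(tcp(v,z,dx),tq(v[2])); d=manip.grab_frame("wrist")
    f=d.pop("frame"); print(n,manip.read_t(),d); cv2.imwrite(f"pics/{n}_raw.png",f[:,:,::-1]); pickle.dump(camof(d),open(n+".pkl","wb")); ims.append(f[:,:,::-1])
cv2.imwrite("pics/w1.png",cv2.resize(np.vstack(ims),(512*600//600,600) if 0 else (400,600)))
cv2.imwrite("pics/wu.png",cv2.resize(ims[0],(800,600),interpolation=cv2.INTER_CUBIC))
cv2.imwrite("pics/ws.png",cv2.resize(ims[1],(800,600),interpolation=cv2.INTER_CUBIC))
E
```

```text
wu 2.4833 {'fx': 306.58761537858993, 'fy': 306.58761537858993, 'cx': 261.05016761406745, 'cy': 191.06902753148356, 'xyz': array([0.54755742, 0.21596601, 0.5639749 ]), 'rotation': array([ 0.95282952, -0.1378653 ,  0.03852165, -0.26762876])}
ws 4.2583 {'fx': 306.58761537858993, 'fy': 306.58761537858993, 'cx': 261.05016761406745, 'cy': 191.06902753148356, 'xyz': array([ 0.59381527, -0.21466643,  0.38486203]), 'rotation': array([ 0.96636125, -0.13986932,  0.02984145, -0.21375685])}
```

View pics/wu.png

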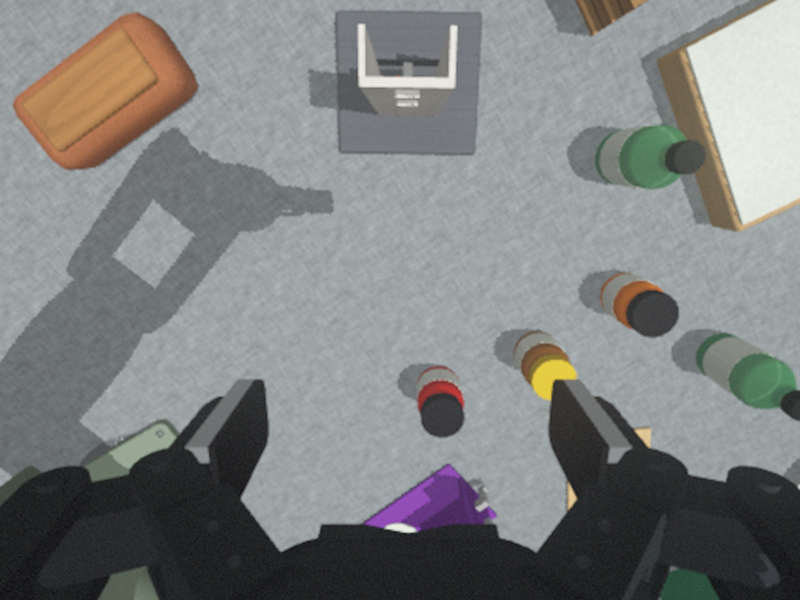

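View pics/ws.png

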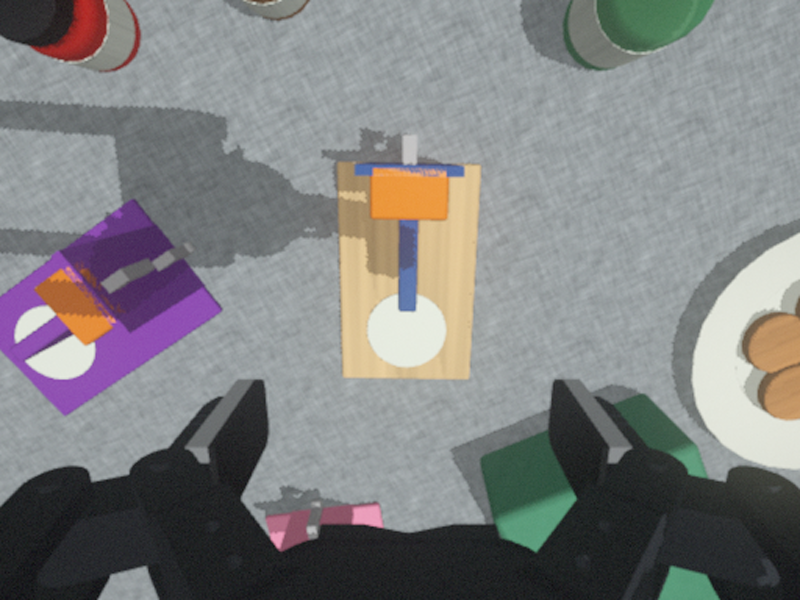

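Wrist views: the upright's top front edge runs (359,87)–(456,88), with the foot's front corners at (341,152) and (475,154). The honey lid is at (554,379). The blue/wood shelf's tray corners are (337,163), (480,166), (469,379) and (344,379), with the disc at (407,330).

```bash
cat > f2.py <<'E'
from h import *
import pickle
cams={n:pickle.load(open(n+".pkl","rb")) for n in("wu","ws")}
r=lambda x,y:(np.array((x,y))+.5)*.64-.5
sh=lambda x,y,z: np.array([x,y,z])/1000
v,e=fit([("wu",r(359,87),sh(0,31,226)),("wu",r(456,88),sh(0,-31,226)),("wu",r(341,152),sh(-40,75,12)),("wu",r(475,154),sh(-40,-75,12))],UP,cams)
print(v,e.tolist())
v,e=fit([("ws",r(337,163),sh(0,55,6)),("ws",r(480,166),sh(0,-55,6)),("ws",r(469,379),sh(-180,-55,6)),("ws",r(344,379),sh(-180,55,6)),("ws",r(407,330),sh(-135,0,6)),("ws",r(410,220),sh(-30,0,112))],SH,cams)
print(v,e.tolist())
v,e=fit([("wu",r(554,379),sh(0,0,85))],[*HON,0],cams);print(v)
E
python3 f2.py
```

```text
[0.57025628 0.25340766 1.01277973] [[0.7, -0.3], [-0.4, -0.2], [-1.0, 0.6], [0.3, 0.3]]
[ 0.59328762 -0.21937221  1.12417134] [[-0.1, -0.2], [0.8, -1.0], [0.6, 0.5], [-0.5, -0.3], [0.1, 0.2], [-0.5, 0.6]]
[ 0.56286133 -0.06654734  0.        ]
```

```bash
sed -i 's/^SH=.*/SH=np.array([0.5930,-0.2195,1.1255]); UP=np.array([0.5706,0.2538,1.0145]); HON=np.array([0.562,-0.068])/' h.py
python3 - <<'E'
from h import *
from workcell import manip
import cv2,pickle
manip.goto(tcp(SH,.16),tq(SH[2])); manip.line_to(tcp(SH,.052),rate=.12)
manip.command_gripper(0.0); print("grip",manip.read_opening(),manip.read_gripper_force(),manip.read_t(),manip.read_force())
manip.line_to(tcp(SH,.28),rate=.2); print(manip.read_force())
P=tcp(UP,.28,-.068-.07); manip.goto(P,tq(UP[2])); manip.line_to(tcp(UP,.157,-.138),rate=.15)
print(manip.read_t(),manip.read_opening(),manip.read_force(),manip.read_torque())
ims=[]
for n in("wrist","side","scene"):
    d=manip.grab_frame(n);f=d["frame"][:,:,::-1];cv2.imwrite(f"pics/pre_{n}.png",f);pickle.dump(camof(d),open(f"pre_{n}.pkl","wb"));ims.append(f)
c=lambda im,x,y,w,h,W,H:cv2.resize(im[y:y+h,x:x+w],(W,H),interpolation=cv2.INTER_CUBIC)
o=np.hstack([c(ims[0],150,0,200,300,400,600),np.vstack([c(ims[1],190,80,120,90,400,300),c(ims[2],270,190,120,90,400,300)])])
cv2.imwrite("pics/pre.png",o)
E
```

```text
grip 0.13465444661481682 59.08370018005371 6.3833 [-1.49529171  1.04380199  0.9154486 ]
[ 0.22437574 -0.63435929 -3.95465063]
10.2 0.12898353448839528 [-0.133525   -0.14169826 -3.25961397] [-0.03897627  0.01954756 -0.0435489 ]
```

View pics/pre.png

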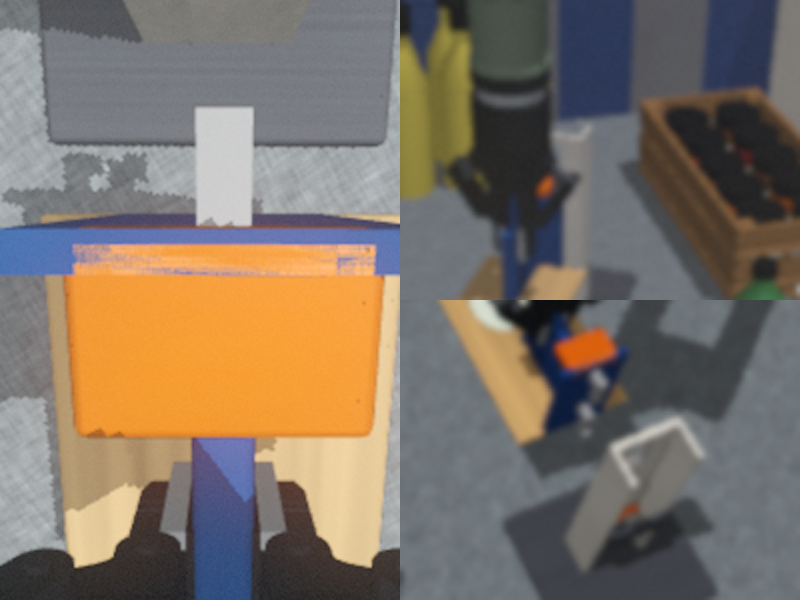

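Pre-insert view: the hook's centre line is at x≈224 in the crop. The upright's face foot runs (138,41)–(303,41), and the foot plate's front corners are (50,141) and (388,143). I'll fit these.

```bash
cat > f3.py <<'E'
from h import *
import pickle
cams={"w":pickle.load(open("pre_wrist.pkl","rb"))}
r=lambda x,y:(np.array((x,y))+.5)/2-.5+[150,0]
sh=lambda x,y,z: np.array([x,y,z])/1000
v,e=fit([("w",r(138,41),sh(0,31,12)),("w",r(303,41),sh(0,-31,12)),("w",r(50,140),sh(-40,75,12)),("w",r(388,142),sh(-40,-75,12))],UP,cams)
print(v,e.tolist(),world([0,0,-UP[2]],[*(v[:2]-UP[:2]),0]))
m=np.r_[world(UP,[-.07,0,0])[0,:2],UP[2]]
q=lambda P:(proj(cams["w"],world(m,sh(*P)+[0,0,.106]))[0]-[150,0]+.5)*2-.5
for P in((16,4,102),(16,-4,102),(0,4,102),(-30,22,112),(-30,-22,112),(-6,0,112),(-92,0,90),(-180,55,6)): print(P,q(P).round())
E
python3 f3.py
```

```text
[0.57083502 0.2542702  1.00981653] [[4.1, -0.5], [-5.2, -0.1], [-0.3, 0.3], [0.3, 0.2]] [[5.23407892e-04 4.87041771e-05 0.00000000e+00]]
(16, 4, 102) [189. 120.]
(16, -4, 102) [245. 120.]
(0, 4, 102) [190. 235.]
(-30, 22, 112) [ 68. 448.]
(-30, -22, 112) [366. 447.]
(-6, 0, 112) [217. 284.]
(-92, 0, 90) [219. 681.]
(-180, 55, 6) [ 76. 706.]
```

```bash
cat >> h.py <<'E'
UP=np.array([0.5707,0.2540,1.0120]); 
E
python3 - <<'E'
from h import *
from workcell import manip
import cv2
O=-.0017
def at(x,z): return tcp(UP,z,-.068+O+x,.0006)
loc=lambda:(rot(np.r_[np.cos(UP[2]/2),0,0,np.sin(UP[2]/2)]).inv().apply(manip.read_eef_pos()-[*UP[:2],0])-[-.068+O,.0006,.052+.080]).round(4)
manip.line_to(at(-.035,.158),rate=.1,attitude=tq(UP[2]))
h=manip.line_to(at(-.008,.158),rate=.04,guard=8); print("mid",h,loc(),manip.read_force())
if not h:
    h=manip.line_to(at(.003,.158),rate=.02,guard=6); print("face",h,loc(),manip.read_force(),manip.read_torque())
print(manip.read_t())
E
```

```text
mid False [-0.0082  0.0001  0.0259] [-0.12872759  0.40009332 -4.01825295]
face True [-0.0009  0.0006  0.0247] [ 0.17564493  0.18245313 -4.04992452] [-0.01371838 -0.00493596  0.01314686]
12.1167
```

```bash
cat >> h.py <<'E'
from workcell import manip
O=-.0017
def at(x,z): return tcp(UP,z+.132,-.068+O+x,.0006)
def loc(): return (rot(np.r_[np.cos(UP[2]/2),0,0,np.sin(UP[2]/2)]).inv().apply(manip.read_eef_pos()-[*UP[:2],0])-[-.068+O,.0006,.132]).round(4)
E
python3 - <<'E'
from h import *
import cv2
manip.line_to(at(-.0014,.0245),rate=.02)
h=manip.line_to(at(-.0014,.008),rate=.03,guard=6); print(h,loc(),manip.read_force(),manip.read_torque(),manip.read_t())
ims=[manip.grab_frame(n)["frame"][:,:,::-1] for n in("wrist","side","scene")]
c=lambda im,x,y,w,h,W,H:cv2.resize(im[y:y+h,x:x+w],(W,H),interpolation=cv2.INTER_CUBIC)
cv2.imwrite("pics/ins.png",np.hstack([c(ims[0],150,0,200,300,400,600),np.vstack([c(ims[1],190,80,120,90,400,300),c(ims[2],270,190,120,90,400,300)])]))
E
```

```text
True [-0.0022  0.0002  0.0087] [ 0.58700627  0.11941855 -0.01315336] [ 0.22824562 -0.29754485  0.00993119] 12.875
```

View pics/ins.png

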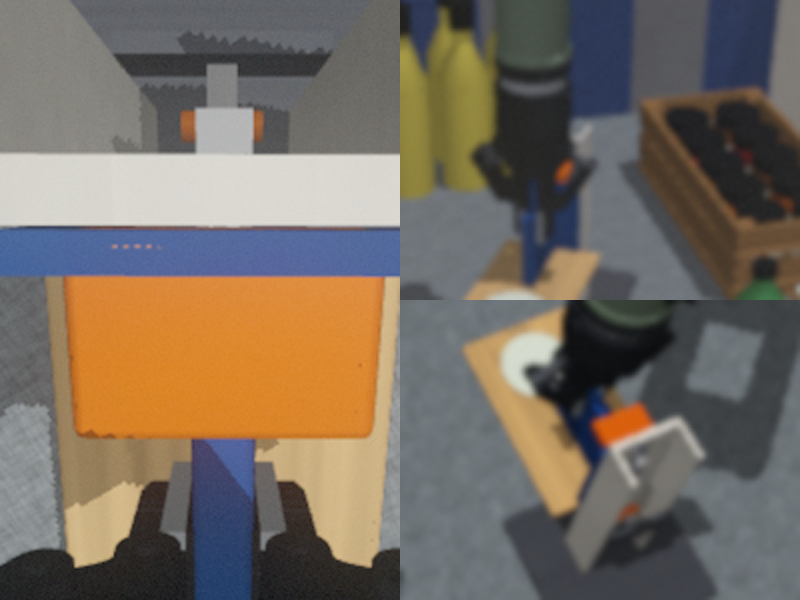

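The hook is through the slot at (224,130) in the crop, behind the face and centred between the orange roller ends, resting on the latch about 9 mm high. Next I'll release it and press on the pad.

```bash
python3 - <<'E'
from h import *
manip.command_gripper(0.6)
p=manip.read_eef_pos(); manip.line_to([p[0],p[1],.26],rate=.2)
manip.command_gripper(0.0)
pp=lambda z: tcp(UP,z,-.018,.0)
manip.line_to(pp(.26),rate=.15); f0=manip.read_force()
h=manip.line_to(pp(.196),rate=.06,guard=4); print("contact",h,manip.read_eef_pos(),manip.read_force()-f0)
for z in(.192,.189,.1865):
    h=manip.line_to(pp(z),rate=.02,guard=30); print(h,manip.read_eef_pos()[2],manip.read_force()-f0)
print(manip.read_t())
E
```

```text
contact True [0.56023173 0.23831312 0.19866616] [ 0.91421066  0.52918655 -0.45758501]
False 0.1918720591541142 [0.44510422 0.38725754 0.10104118]
False 0.19156418151095145 [-3.75281989 -1.02447913 11.47472085]
False 0.1913970673026695 [-5.69711745 -1.98986905 20.32516868]
17.3
```

```bash
python3 - <<'E'
from h import *
import cv2,pickle
manip.line_to(tcp(UP,.30,-.018),rate=.2)
manip.goto(tcp(UP,.33,-.10),tq(UP[2])); 
ims=[]
for n in("wrist","side","scene"):
    d=manip.grab_frame(n);ims.append(d["frame"][:,:,::-1]);pickle.dump(camof(d),open(f"post_{n}.pkl","wb"))
c=lambda im,x,y,w,h,W,H:cv2.resize(im[y:y+h,x:x+w],(W,H),interpolation=cv2.INTER_CUBIC)
cv2.imwrite("pics/post.png",np.hstack([c(ims[0],150,0,200,300,400,600),np.vstack([c(ims[1],190,80,120,90,400,300),c(ims[2],270,190,120,90,400,300)])]))
print(manip.read_t())
E
```

```text
18.6083
```

View pics/post.png

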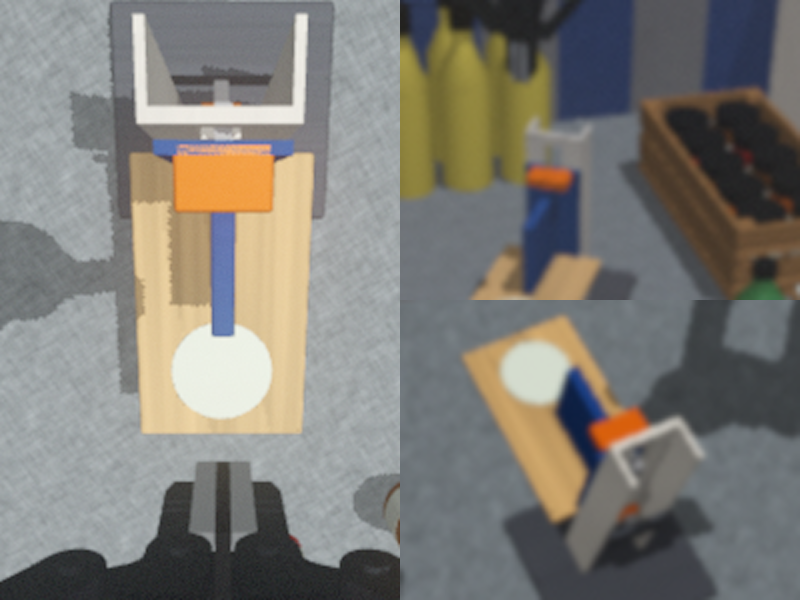

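The shelf is fully down against the face: the pad sits at (223,183) and the disc at (222,370), radius 50 in the crop. The press ended hard at pad height 0.1915 m, which is home. Next is the honey jar.

```bash
python3 - <<'E'
from h import *
import pickle,cv2
cams={"w":pickle.load(open("post_wrist.pkl","rb"))}
r=lambda x,y:(np.array((x,y))+.5)/2-.5+[150,0]
for z in (.083,.086):
    v,_=fit([("w",r(222,370),np.array([0,0,z]))],[.5,.14,0],cams)
    print("disc",v[:2],world([0,0,-UP[2]],[*(v[:2]-UP[:2]),0]))
print("tray front z check",proj(cams["w"],world(UP,[[-.18,.055,.086],[-.18,-.055,.086],[-.03,.022,.192]]))*2-[300,0])
q=tq(UP[2])
manip.goto([*HON,.22],q); manip.command_gripper(1.0)
d=manip.grab_frame("wrist"); cv2.imwrite("pics/hon.png",d["frame"][:,:,::-1])
c=camof(d); print("lid pred",proj(c,[*HON,.085])); 
hsv=cv2.cvtColor(d["frame"],cv2.COLOR_RGB2HSV); m=cv2.inRange(hsv,(22,150,120),(32,255,255))
n,l,s,ce=cv2.connectedComponentsWithStats(m); 
for i in np.argsort(-s[1:,4])[:3]+1: print(s[i],ce[i],fit([("w",ce[i],np.array([0,0,.085]))],[*HON,0],{"w":c})[0])
print(manip.read_t())
E
```

```text
disc [0.49847819 0.13937902] [[-0.13547598  0.00046828  0.        ]]
disc [0.49891731 0.14007378] [[-0.13465408  0.0004643   0.        ]]
tray front z check [[140.9158354  434.30445968]
 [303.6573703  434.12856455]
 [172.06662718 204.03862603]]
lid pred [[260.72377616 180.76007546]]
[ 235  152   52   53 2113] [260.2243256  178.01467108] [ 0.56301295 -0.06549865  0.        ]
20.475
```

View pics/hon.png

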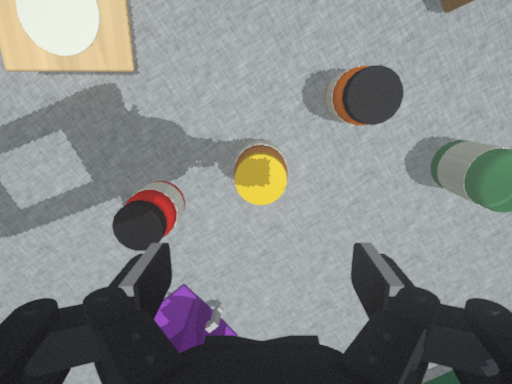

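The honey lid is at (261,179), with the marmalade (365,95) and jam (140,225) well clear of the fingers' line. The disc fit confirms the shelf is home. Now I'll grasp and place the jar.

```bash
python3 - <<'E'
from h import *
H=np.array([.5628,-.066]); q=tq(UP[2]); ZP=.030
manip.line_to([*H,.15],rate=.2); h=manip.line_to([*H,ZP],rate=.1,guard=10); print("down",h,manip.read_eef_pos())
zp=manip.read_eef_pos()[2]
if h: raise SystemExit
manip.command_gripper(0.0); print(manip.read_opening(),manip.read_gripper_force())
manip.line_to([*H,.26],rate=.15); print(manip.read_force(),manip.read_opening())
D=tcp(UP,.26,-.1355,.0004)[:2]
manip.goto([*D,.26],q); manip.line_to([*D,zp+.094],rate=.12); manip.sleep(.3); f0=manip.read_force()
h=manip.line_to([*D,zp+.080],rate=.015,guard=2.0); print("place",h,manip.read_eef_pos()[2]-zp,manip.read_force()-f0,manip.read_t())
E
```

```text
down False [ 0.56333246 -0.06608169  0.03063585]
0.6320970695400062 64.17053769808263
[ 0.0182987  -0.39810685 -2.04994712] 0.6287154837359561
place True 0.08301869817877669 [-1.35764644 -0.30235794  7.10233542] 27.5417
```

```bash
python3 - <<'E'
from h import *
import cv2,pickle
manip.command_gripper(1.0); p=manip.read_eef_pos(); manip.line_to([p[0],p[1],.30],rate=.12)
manip.goto(tcp(UP,.36,-.20),tq(UP[2])); manip.sleep(.5)
ims=[]
for n in("wrist","side","scene"):
    d=manip.grab_frame(n);ims.append(d["frame"][:,:,::-1])
    if n=="wrist": print("lid/disc pred crop",(proj(camof(d),world(UP,[[-.135,0,.171],[-.18,.055,.086],[-.18,-.055,.086]]))-[150,0])*2)
c=lambda im,x,y,w,h,W,H:cv2.resize(im[y:y+h,x:x+w],(W,H),interpolation=cv2.INTER_CUBIC)
cv2.imwrite("pics/fin.png",np.hstack([c(ims[0],150,0,200,300,400,600),np.vstack([c(ims[1],190,80,120,90,400,300),c(ims[2],270,190,120,90,400,300)])]))
print(manip.read_t(),manip.read_force())
E
```

```text
lid/disc pred crop [[221.8448629  215.99659027]
 [140.66267526 281.72904045]
 [302.98481203 281.79382284]]
30.7667 [-0.60184908  0.08566415 -0.82360696]
```

View pics/fin.png

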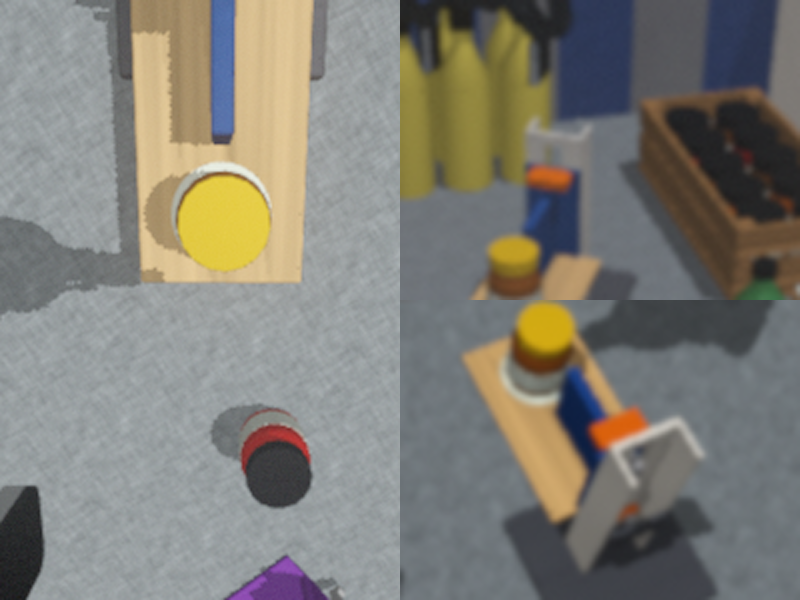

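The jar stands upright on the disc: the lid is at (224,221), where (222,216) was predicted, about 3 mm off. The shelf is still home, so I'll hand in.

```bash
python3 -c "
from workcell import manip
print(manip.sign_off())"
```

```text
the job is handed in; nothing more can be done
None
```

I hung the shelf on the upright and pressed it down to its locked height, then stood the honey jar upright about 3 mm from the disc's centre; I handed the job in at about 31 s, but no verdict came back and I judged the latch from the pressed-home height, not a reading.

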